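Feel out the free play of a thread winder's carriage and bracket it with the limit tabs

ROBOT

A 6-joint arm with a two-finger parallel gripper is mounted at the origin on a cart in front of the work surface, level with it; the furniture and walls round the work are solid. World frame = base frame: x ahead of the robot, y to its left, z up, the work surface at z = 0. Lengths are in mm, angles in rad, forces in N, time in s.
With the tool pointing down it reaches from about 275 to 1000 mm from the base axis. Payload 8.4 kg.
Tool frame: the origin (TCP) lies midway between the tips of the shut fingers; the grasp point (between the pads) lies 19 mm behind it; z points along the fingers, y is the direction in which the jaws open and shut (so a half turn about z gives the same grasp; the last joint's range is limited). The gripper opens to 85 mm and grips with 20 to 120 N. Pads are 22 mm wide; open, the fingers measure 114 mm over their backs; the gripper's body (76 mm by 85 mm) begins 54 mm behind the grasp point. The pads swing forward as they close: fully open they stand 13 mm farther back than shut.
Start: joints at [-1.341, 0.353, 1.633, -0, 1.155, -0.002], TCP at [143.579, -608.287, 231.281] pointing down, gripper open.
Joint ranges: [-2.63, 2.63], [-0.92, 2.1], [0.06, 2.66], [-1.3, 4.44], [0, 2.69], [-3.02, 3.02]. Speed limits (rad/s): [2.22, 2.22, 2.79, 3.14, 3.14, 3.14].

INTERFACE

Orientations are given as [roll, pitch, yaw] about the fixed x, y, z axes, in that order (R = Rz(yaw) Ry(pitch) Rx(roll)).
In Python, from rig import r gives the robot as it stands. The module is installed in compiled form; this text tells all that it offers.
- The arm moves only by the tool drive_tool, never from a script. Its argument "moves" is a list of rows, each a list of 3 entries, a list of its own where there are three numbers: the closure, from 0 (fully open) to 1 (shut), then the shift along the tool's x, y, z in cm, then the turn about the tool's z in degrees. In form: [[claw, [dx, dy, dz], roll], ...]. A call has 1 to 12 rows; each row is the pose to reach, as a shift and turn from the pose measured when the call began, along the tool's axes at that moment; what a row does not reach only later rows make up. A row lasts 1/8 s, in which the tool goes at most 62.5 mm and 10.7 degrees, less where a joint would pass 70% of its speed; a pose out of reach is approached as far as the arm can. A call with a gripper value outside its range is refused whole. The fingers move at their own pace and stop on an object; "grip_force" is the grip in N (left out, the last holds). Time passes only in rows, so rows that repeat a pose let the fingers close. It gives the time, the measured TCP pose, the force and the opening at its end, in the units of the state.
- r.sense(): the state, without advancing time (a new reading comes with each control period).
- r.grab_frame(name): name is "scene" or "top"; returns a dict with "color" (400x640x3 uint8, red, green, blue), "fx", "fy", "cx", "cy" (pixels), "D" ([k1, k2, p1, p2, k3] as OpenCV has them; the pictures are not rectified), "pose" (4x4, takes a point from camera to world coordinates). Camera axes: x right, y up, looking along -z (the intrinsics and any distortion apply to the point x, -y, -z); pixel columns grow to the right and rows downward; lengths in mm; the calibration is good to about 2 mm. A picture is of the moment at which its call begins. There is no depth.
- r.sign_off(): hands the job in, once; it reports no verdict.
Trained networks look in the newest picture that a camera, given by its name, has taken for a name from the list of things; names that differ only in an ending like _2 or _b are one class to them, and where a whole thing is asked for, a point or a joint stands for the part that bears it (a point fixed in the world has none). Each returns a list of dicts, best first, with "score" (0 to 1); they miss things now and then, are a little off and sometimes report something else, mostly with a low value. They report only what shows in the picture. A call takes as long as a camera call.
- r.outline_of(thing, camera): "mask" (400x640 bool, what is visible of it) and "at" ([column, row] in pixels, amid what is visible of it).
- r.spot_point(thing, camera): "at" ([column, row] in pixels: a listed point, or the origin of a listed thing).
The state is a dict: "clock": time; "qpos": joint angles; "qvel": joint speeds; "joint_efforts": joint torques, N m; "eef_pos": TCP position; "tcp_rot": TCP orientation; "contact_force": force on the tool from outside, world axes, zero at the start; "wrist_torque": the same for the moment, N m; "opening": opening from 0.0 (shut) to 1.0 (fully open).
Only numpy, scipy, OpenCV 4.12 (cv2) and the standard library are available. Lean on these libraries where they do the work, as an engineer would, in place of code of your own. Each camera call takes 0.05 s, during which the arm holds its last target.

TASK

Check the lost motion of the thread winder: take the carriage by its grip and gently push it to the left until you feel the springy resistance of the drive, pause there, then gently to the right until you feel it there, and pause, never leaning hard on it. Let go of the carriage where it bears on neither side, and slide the two limit tabs on the front rail inward so that the inner edge of each stands where the carriage's index finger was when it first met the resistance on that side. Leave the things around the winder alone.

Things in the scene. Friction and masses are not known exactly. Their poses are not given: they have to be found in the camera images.
- winder: fixed thread winder on a grey plate 180 (x) x 365 (y) x 12 mm; origin on the table, under the carriage's value 0; x points away from the robot, y (robot's left) is the travel of carriage and tabs. Bearing blocks 60 mm high at y = +-135 mm; a fixed spool 51 mm wide, up to 59 mm high at x 30, y 180 mm. In its closed housing a peg of the carriage plays between two unseen rubber-faced collars
- carriage (a joint): carriage position along the winder's y (m), + left; its thin index finger stands at this y. Drag about 1.2 N, stays where left, starts inside the free play. A rubber face is first touched 4 to 18 mm left of 0 and, independently, 4 to 18 mm right of 0; it then yields 1 mm per 3 N. 3 to 8 N on the rubber is a clear feel, over 15 N leans too hard
- carriage_grip (a point): grip point of the carriage, 80 mm above the table at the winder's x = 0, y = carriage value; axes as the winder's. It lies in a black upright fin 14 mm thick (y), 40 mm wide (x), from 58 to 96 mm above the table, on the aluminium carriage block 74 (x) x 50 (y) mm
- tab_left (a joint): y of the left tab's inner (right-hand) edge in the winder's frame (m), on the same scale as the carriage's value; range 0 to 36 mm, starts at 24 to 34 mm. The black tab, 43 mm long (y), slides along the rail at the winder's x = -80 mm, the robot's side; drag about 1.5 N, stays where left. White ticks on the plate every 5 mm, long ones at 0, 10, 20.. mm
- tab_right (a joint): the same for the right tab: y of its inner (left-hand) edge, range -36 mm to 0, starts at -34 to -24 mm; the mirror image of the left tab
- tab_left_grip (a point): grip point of the left tab, 60 mm above the table at the winder's x = -80 mm, 35 mm to the left of the inner edge (y = value + 35 mm); axes as the winder's. It lies in an upright fin 10 mm thick (y), 22 mm wide (x), from 37 to 70 mm above the table
- tab_right_grip (a point): grip point of the right tab, 60 mm above the table at the winder's x = -80 mm, 35 mm to the right of the inner edge (y = value - 35 mm); fin as the left tab's
- spool_thread: loose bystander: spool of thread 51 mm wide, 47 mm high, behind the winder; origin at the middle of its underside
- bead_tin: loose bystander: round open tin 77 mm wide, 20 mm high, behind the winder; origin at the middle of its underside
- card_core: loose bystander: cream card core wound with tape, 56 mm long, 29 mm thick, lying in front of the winder; origin at the middle of its underside

How it is judged (in metres and radians):
On the way, in this order (a step that is already met when the one before it is completed fails the run):
1. the carriage is pushed to the left against the drive's resistance (more than 2 N on the rubber) (contact force between carriage_c2 and face_left_c0 above 2 N), for 0.1 s.
2. then to the right against the resistance there (more than 2 N on the rubber) (contact force between carriage_c2 and face_right_c0 above 2 N), for 0.1 s.
At the end, for the whole second after the job is handed in: the inner edge of each tab stands within 3 mm of the carriage position at which the resistance on its side is first touched; the carriage bears on neither side (less than 0.5 N); carriage and tabs at rest (horizontal distance between tab_left_grip and end_left_c1 below 0.003 m and horizontal distance between tab_right_grip and end_right_c1 below 0.003 m and contact force between carriage_c2 and face_left_c0 below 0.5 N and contact force between carriage_c2 and face_right_c0 below 0.5 N and velocity of joint carriage between -0.005 and 0.005 m/s and velocity of joint tab_left between -0.005 and 0.005 m/s and velocity of joint tab_right between -0.005 and 0.005 m/s).
It fails at once if the drive is pressed with more than 15 N (contact force between carriage_c2 and face_left_c0 above 15 N or contact force between carriage_c2 and face_right_c0 above 15 N).
It fails at once if a bystander is moved by more than 15 mm (distance of any of spool_thread, bead_tin, card_core from where it was at the start of the episode above 0.015 m).
It also fails if it takes over 51 s, if anything falls off the work surface, if the arm or the gripper's body presses on something with over 40 N, if the wrist force passes 120 N, or if a joint passes its speed limit or range.

## Working session

There is one attempt and no reset: what is moved stays moved. The work goes in short steps, Python scripts to look and compute and a tool call to move; the robot and the scene stay as the last step left them, time stands still between calls to the robot, and variables do not carry over. Pictures are saved under pics/ and viewed, and the job is handed in when it is done.

Besides the shell and the picture viewer there is one more tool, called after ">>>" as name(argument=value, ...) on one line, values as JSON. drive_tool: Moves the arm, as the interface text tells. Its arguments: {"type":"object","properties":{"moves":{"type":"array"},"grip_force":{"type":"number"}},"required":["moves"]}

```bash
mkdir -p pics; cat > h.py <<'E'
import numpy as np, cv2
from rig import r
def ray(f,uv):
    K=np.array([[f['fx'],0,f['cx']],[0,f['fy'],f['cy']],[0,0,1.]])
    n=cv2.undistortPoints(np.array([[uv]],float),K,np.array(f['D'],float))[0,0]
    P=np.array(f['pose']);d=P[:3,:3]@np.array([n[0],-n[1],-1]);return P[:3,3],d
def at_z(f,uv,z):
    o,d=ray(f,uv);return o+d*(z-o[2])/d[2]
def proj(f,p):
    P=np.array(f['pose']);c=P[:3,:3].T@(np.array(p,float)-P[:3,3])
    K=np.array([[f['fx'],0,f['cx']],[0,f['fy'],f['cy']],[0,0,1.]])
    return cv2.projectPoints(np.array([[c[0],-c[1],-c[2]]]),np.zeros(3),np.zeros(3),K,np.array(f['D'],float))[0][0,0]
def save(f,n):cv2.imwrite('pics/'+n,cv2.cvtColor(f['color'],cv2.COLOR_RGB2BGR))
E
python3 - <<'E'
from h import *
print(r.sense())
Z={'winder':0,'carriage_grip':80,'tab_left_grip':60,'tab_right_grip':60,'spool_thread':0,'bead_tin':0,'card_core':0}
for c in('scene','top'):
    f=r.grab_frame(c);save(f,c+'0.png');print(c,np.round(f['pose'],2).tolist())
    for n,z in Z.items():
        for q in r.spot_point(n,c)[:2]: print(n,np.round(q['at'],1),round(q['score'],2),np.round(at_z(f,q['at'],z),1))
E
```

```text
{'clock': 0.0, 'qpos': array([-1.34140055e+00,  3.53643615e-01,  1.63414531e+00,  4.62156365e-06,
        1.15519370e+00, -2.38109490e-03]), 'qvel': array([ 7.16807530e-04, -2.05173267e-03,  7.34029890e-04, -1.66541518e-05,
        1.19815387e-03, -1.00307741e-03]), 'joint_efforts': array([ 3.18549592e-04, -6.05253983e+01, -3.42062545e+01, -5.19969706e-05,
        9.11536772e-03,  5.64763383e-06]), 'eef_pos': array([ 143.47069955, -607.81649329,  230.55973102]), 'tcp_rot': array([-3.14020270e+00, -7.53516588e-06,  2.31774997e-01]), 'contact_force': array([ 0.08616017, -0.51088706, -0.68795911]), 'wrist_torque': array([ 0.00374918,  0.00857224, -0.02564496]), 'opening': 1.0015042067347864}
scene [[-0.82, 0.45, -0.36, 297.54], [-0.57, -0.64, 0.51, 448.79], [0.0, 0.62, 0.78, 727.37], [0.0, 0.0, 0.0, 1.0]]
winder [348. 233.] 0.65 [540.1  20.4   0. ]
winder [405.7 206.7] 0.25 [480.2 -98.   -0. ]
carriage_grip [347.5 207.6] 0.7 [543.5  22.9  80. ]
tab_left_grip [377.5 261. ] 0.61 [448.8  74.7  60. ]
tab_right_grip [349.3 234. ] 0.67 [517.1  56.2  60. ]
spool_thread [305.8 183.3] 0.65 [678.7 -33.    0. ]
bead_tin [258.7 233.2] 0.78 [678.7 118.2   0. ]
bead_tin [375.3 260.9] 0.17 [465.8  43.2   0. ]
card_core [426.2 266.2] 0.93 [383.9   0.    0. ]
top [[-0.0, 0.99, -0.15, 444.75], [-1.0, 0.0, 0.0, 32.31], [0.0, 0.15, 0.99, 1077.1], [0.0, 0.0, 0.0, 1.0]]
winder [317.2 216.1] 0.72 [532.5  22.2   0. ]
carriage_grip [316.  211.2] 0.97 [536.8  25.5  80. ]
tab_left_grip [292.5 252.5] 0.48 [446.5  77.7  60. ]
tab_right_grip [353.6 243.4] 0.82 [466.5 -58.4  60. ]
spool_thread [339.9 158.6] 0.64 [671.9 -32.9   0. ]
bead_tin [274.  155.2] 0.6 [680.2 126.8   0. ]
card_core [343.9 156.4] 0.66 [677.3 -42.7   0. ]
card_core [273.1 153.3] 0.2 [684.9 129.    0. ]
```

View pics/scene0.png

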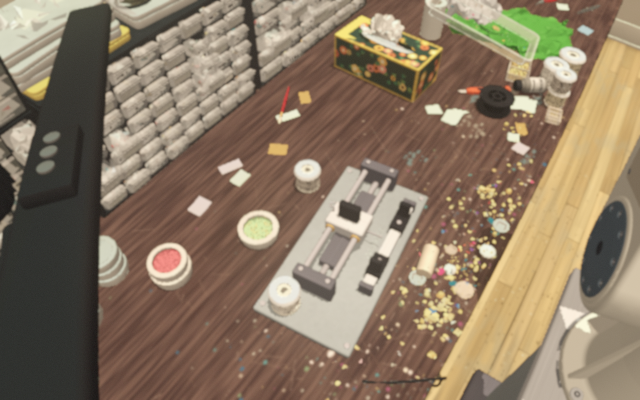

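View pics/top0.png

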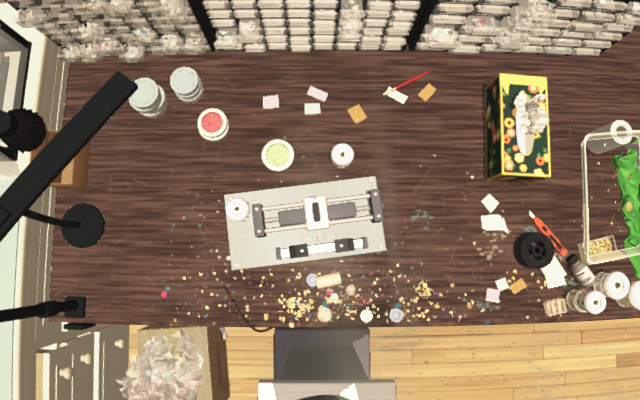

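```bash
python3 - <<'E'
from h import *
f=r.grab_frame('top')
im=f['color'][165:285,210:400];cv2.imwrite('pics/topc.png',cv2.cvtColor(cv2.resize(im,None,fx=4.2,fy=4.2,interpolation=cv2.INTER_CUBIC),cv2.COLOR_RGB2BGR))
f=r.grab_frame('scene')
im=f['color'][150:360,245:440];cv2.imwrite('pics/scc.png',cv2.cvtColor(cv2.resize(im,None,fx=2.8,fy=2.8,interpolation=cv2.INTER_CUBIC),cv2.COLOR_RGB2BGR))
E
```

```text
(no output)
```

View pics/topc.png

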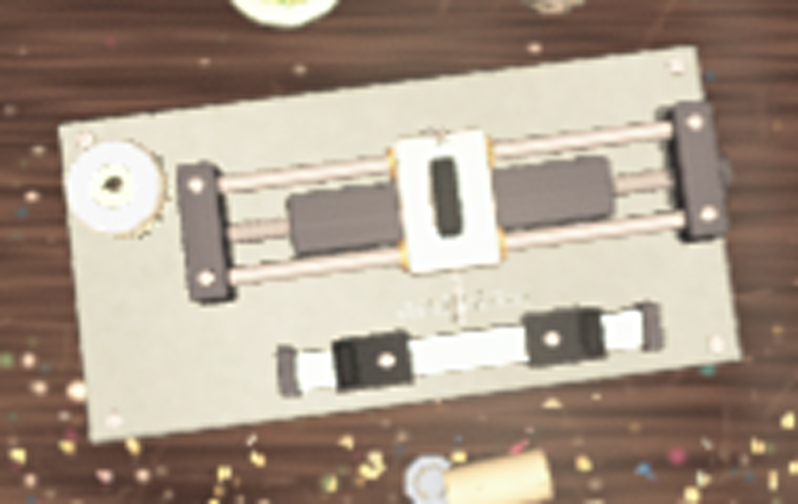

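View pics/scc.png

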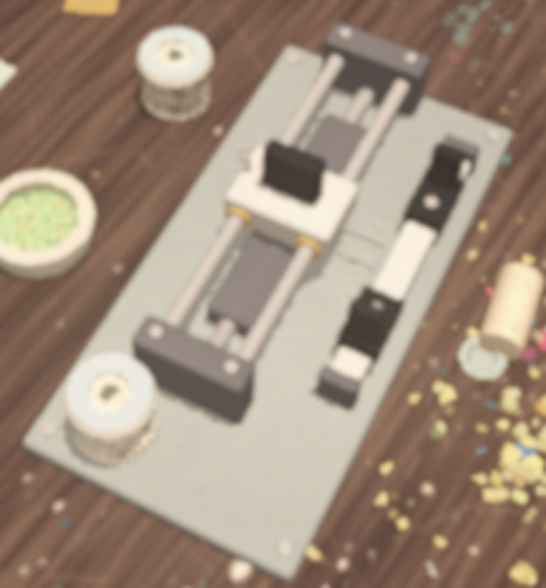

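```bash
cat > fit.py <<'E'
from h import *
from scipy.optimize import least_squares
from scipy.ndimage import map_coordinates
def edges(f,corn):
    # corn: 4 approx pixel corners; returns per-edge subpixel points
    hsv=cv2.cvtColor(f['color'],cv2.COLOR_RGB2HSV).astype(float)
    g=f['color'].astype(float)[...,2] # blue separates gray plate from brown
    out=[]
    for i in range(4):
        a=np.array(corn[i],float);b=np.array(corn[(i+1)%4],float)
        t=(b-a)/np.linalg.norm(b-a);n=np.array([-t[1],t[0]])
        pts=[]
        for s in np.linspace(.08,.92,60):
            p=a+(b-a)*s;u=np.arange(-5,5.01,.1)
            v=map_coordinates(g,[p[1]+n[1]*u,p[0]+n[0]*u],order=1)
            lo,hi=np.median(v[:25]),np.median(v[-25:])
            if abs(hi-lo)<60:continue
            m=(lo+hi)/2;c=np.where(np.diff(np.sign(v-m)))[0]
            if len(c)!=1:continue
            pts.append(p+n*u[c[0]])
        pts=np.array(pts)
        # robust line filter
        for _ in range(4):
            d=(pts-a)@n;s=(pts-a)@t;k=np.polyfit(s,d,1);e=d-np.polyval(k,s);pts=pts[abs(e)<max(.3,2*e.std())]
        out.append(pts)
    return out
T0=np.array([[60,125],[694,45],[740,358],[93,442]])/4.2+[210,165]
S0=np.array([[25,440],[292,45],[512,130],[295,580]])/2.8+[245,150]
# winder-plane edges order: top: TL->TR far edge(+x), TR->BR right(-y), BR->BL near, BL->TL left
if __name__=='__main__':
    for name,C in(('top',T0),('scene',S0)):
        f=r.grab_frame(name);E=edges(f,C)
        for i,p in enumerate(E):
            w=np.array([at_z(f,q,12)[:2] for q in p])
            c=w.mean(0);u,s,v=np.linalg.svd(w-c);d=v[0]
            print(name,i,len(p),c.round(1),'ang',round(np.degrees(np.arctan2(d[1],d[0]))%180,2),'rms',round(s[1]/np.sqrt(len(p)),2))
E
python3 fit.py
```

```text
top 0 59 [605.9  65.2] ang 97.22 rms 0.31
top 1 30 [ 521.7 -129.4] ang 7.12 rms 0.27
top 2 42 [427.3  52.8] ang 97.28 rms 0.26
top 3 56 [496.7 233.6] ang 7.07 rms 0.28
scene 0 52 [607.6  65.6] ang 97.24 rms 0.14
scene 1 28 [ 512.9 -130.1] ang 7.33 rms 0.23
scene 2 60 [427.8  58.6] ang 97.23 rms 0.2
scene 3 45 [484.7 233.6] ang 7.41 rms 0.17
```

```bash
cat >> h.py <<'E'
YAW=np.radians(7.22)
N=np.array([np.cos(YAW),np.sin(YAW)]);TT=np.array([-np.sin(YAW),np.cos(YAW)])
def nt(p):return np.array([p[0]*N[0]+p[1]*N[1],p[0]*TT[0]+p[1]*TT[1],p[2]])
def goto(n,t,z):
    s=r.sense();w=np.append(n*N+t*TT,z);d=w-s['eef_pos']
    from scipy.spatial.transform import Rotation as Ro
    R=Ro.from_euler('xyz',s['tcp_rot']).as_matrix()
    print('now n,t,z',nt(s['eef_pos']).round(2),'shift cm',(R.T@d/10).round(3),'turn',round(np.degrees(s['tcp_rot'][2]-YAW),2),'F',s['contact_force'].round(2),'Fnt',nt(s['contact_force']).round(2),'clk',s['clock'],'op',s['opening'],'rot',s['tcp_rot'].round(4))
E
python3 - <<'E'
from h import *
goto(536,-43,180)
T=r.grab_frame('top')
for a,z in(((205,232),60),((697,170),60),((458,300),12),((447,195),96),((386,360),37),((551,338),37),((411,360),37),((526,338),37)):
    print(a,nt(at_z(T,np.array(a)/4.2+[210,165],z)).round(1))
E
```

```text
now n,t,z [  66.   -621.51  231.3 ] shift cm [ 52.846 -52.565   5.128] turn 6.06 F [-0.31  1.22  0.8 ] Fnt [-0.16  1.25  0.8 ] clk 1.0 op 0.9992543386096573 rot [ 3.1416 -0.      0.2318]
(205, 232) [533.3  87.4  60. ]
(697, 170) [ 533.3 -178.3   60. ]
(458, 300) [482.3 -43.   12. ]
(447, 195) [533.7 -42.7  96. ]
(386, 360) [4.542e+02 2.000e-01 3.700e+01]
(551, 338) [454.7 -89.9  37. ]
(411, 360) [452.5 -13.2  37. ]
(526, 338) [456.4 -76.5  37. ]
```

>>> drive_tool(moves=[[0.3,[52.8,-52.5,3],6],[0.3,[52.8,-52.5,3],6],[0.3,[52.8,-52.5,3],6],[0.3,[52.8,-52.5,3],6],[0.3,[52.8,-52.5,3],6],[0.3,[52.8,-52.5,3],6],[0.3,[52.8,-52.5,3],6],[0.3,[52.8,-52.5,3],6],[0.3,[52.8,-52.5,3],6],[0.3,[52.8,-52.5,3],6],[0.3,[52.8,-52.5,3],6],[0.3,[52.8,-52.5,3],6]], grip_force=30)

```text
clock: 2.55
eef_pos: [537.9, 26.2, 201.4]
tcp_rot: [3.141, -0.001, 0.128]
contact_force: [0.3, -0.4, 0.2]
opening: 0.696
```

>>> drive_tool(moves=[[0.3,[0,0,0],0]])

```text
clock: 2.68
eef_pos: [539.6, 29.2, 201.3]
tcp_rot: [-3.141, -0.002, 0.132]
contact_force: [-0.5, -0.8, 1.0]
opening: 0.699
```

```bash
python3 -c "
from h import *
goto(534,-43,120)"
```

```text
now n,t,z [539.03 -38.8  201.32] shift cm [-0.52   0.419  8.131] turn 0.32 F [-0.52 -0.76  1.  ] Fnt [-0.61 -0.69  1.  ] clk 2.675 op 0.6991178758110276 rot [-3.1413e+00 -1.8000e-03  1.3160e-01]
```

>>> drive_tool(moves=[[0.3,[-0.5,0.4,6],0.3],[0.3,[-0.5,0.4,10],0.3],[0.3,[-0.5,0.4,12],0.3],[0.3,[-0.5,0.4,13],0.3],[0.3,[-0.5,0.4,13.5],0.3],[0.3,[-0.5,0.4,13.5],0.3],[0.3,[-0.5,0.4,13.5],0.3]])

```text
clock: 3.55
eef_pos: [536.0, 24.6, 67.1]
tcp_rot: [-3.141, -0.003, 0.126]
contact_force: [1.1, -0.1, 0.2]
opening: 0.701
```

```bash
python3 -c "
from h import *
goto(534,-43,64)
f=r.grab_frame('scene');save(f,'s1.png')
im=f['color'][120:330,245:440];cv2.imwrite('pics/s1.png',cv2.cvtColor(cv2.resize(im,None,fx=2.8,fy=2.8,interpolation=cv2.INTER_CUBIC),cv2.COLOR_RGB2BGR))
for i in range(3): goto(534,-43,64);r.grab_frame('top')
"
```

```text
now n,t,z [534.82 -42.91  67.11] shift cm [-0.083  0.009  0.31 ] turn 0.01 F [ 1.11 -0.09  0.17] Fnt [ 1.08 -0.23  0.17] clk 3.55 op 0.7009994407660963 rot [-3.1414e+00 -3.1000e-03  1.2620e-01]
now n,t,z [534.83 -42.88  67.07] shift cm [-0.084  0.012  0.307] turn 0.02 F [ 1.54 -0.39 -0.07] Fnt [ 1.48 -0.58 -0.07] clk 3.6 op 0.699165285486938 rot [-3.1414e+00 -3.1000e-03  1.2630e-01]
now n,t,z [534.74 -42.85  66.98] shift cm [-0.075  0.015  0.298] turn 0.02 F [-0.25  0.32 -0.51] Fnt [-0.21  0.35 -0.51] clk 3.65 op 0.7003985943956776 rot [-3.1414e+00 -3.0000e-03  1.2630e-01]
now n,t,z [534.66 -42.81  66.87] shift cm [-0.067  0.019  0.287] turn 0.02 F [ 0.06 -0.61 -0.49] Fnt [-0.02 -0.62 -0.49] clk 3.7 op 0.6999415460415135 rot [-3.1414e+00 -2.8000e-03  1.2630e-01]
```

View pics/s1.png

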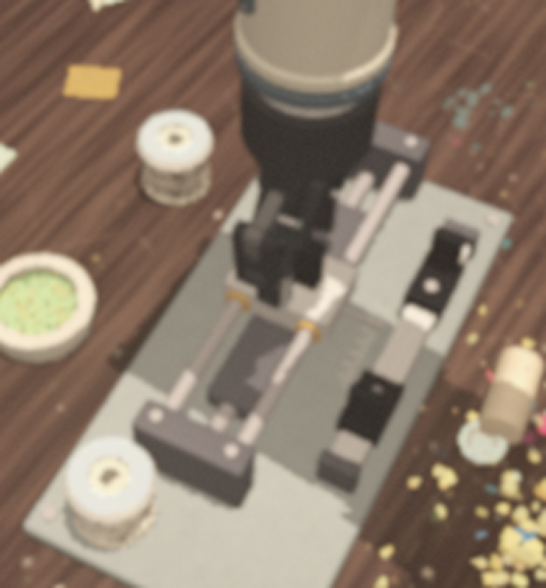

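>>> drive_tool(moves=[[0.5,[0,0,0.1],0],[0.6,[0,0,0.1],0],[0.7,[0,0,0.1],0],[0.8,[0,0,0.1],0],[0.9,[0,0,0.1],0],[1,[0,0,0.1],0],[1,[0,0,0.1],0],[1,[0,0,0.1],0]], grip_force=40)

```text
clock: 4.75
eef_pos: [535.7, 24.7, 65.8]
tcp_rot: [-3.141, -0.003, 0.126]
contact_force: [-0.5, -0.1, 3.3]
opening: 0.156
```

```bash
python3 -c "
from h import *
goto(534,-43,64)"
```

```text
now n,t,z [534.56 -42.78  65.82] shift cm [-0.056  0.022  0.182] turn 0.02 F [-0.47 -0.07  3.26] Fnt [-0.47 -0.01  3.26] clk 4.75 op 0.1556753851108598 rot [-3.1413e+00 -2.5000e-03  1.2640e-01]
```

>>> drive_tool(moves=[[1,[0,-0.1,0],0],[1,[0,-0.2,0],0],[1,[0,-0.2,0],0]])

```text
clock: 5.12
eef_pos: [535.5, 26.8, 65.8]
tcp_rot: [-3.141, -0.003, 0.126]
contact_force: [-0.0, -0.7, 3.6]
opening: 0.159
```

```bash
python3 -c "
from h import *
goto(534,-43,64)"
```

```text
now n,t,z [534.57 -40.74  65.82] shift cm [-0.058  0.226  0.182] turn 0.03 F [-0.   -0.71  3.56] Fnt [-0.09 -0.7   3.56] clk 5.125 op 0.1592411453717961 rot [-3.1414e+00 -2.6000e-03  1.2650e-01]
```

>>> drive_tool(moves=[[1,[0,-0.1,0],0],[1,[0,-0.2,0],0],[1,[0,-0.2,0],0]])

```text
clock: 5.5
eef_pos: [535.3, 28.4, 65.8]
tcp_rot: [3.141, -0.003, 0.127]
contact_force: [0.1, -4.2, 2.0]
opening: 0.157
```

```bash
python3 -c "
from h import *
goto(534,-43,64)"
```

```text
now n,t,z [534.58 -39.07  65.84] shift cm [-0.059  0.393  0.184] turn 0.04 F [ 0.11 -4.21  2.03] Fnt [-0.42 -4.19  2.03] clk 5.5 op 0.15676047780913288 rot [ 3.1413e+00 -2.6000e-03  1.2670e-01]
```

```bash
cat > avg.py <<'E'
from h import *
import sys
A=[];Fz=[]
for i in range(int(sys.argv[1])):
    r.grab_frame('top');s=r.sense();A.append(nt(s['eef_pos']));Fz.append(nt(s['contact_force']))
A=np.array(A);Fz=np.array(Fz)
print('t',A[:,1].round(2),'Ft',Fz[:,1].round(1));print('mean',A.mean(0).round(2),Fz.mean(0).round(2),s['clock'],s['opening'],s['tcp_rot'].round(4))
E
python3 avg.py 6
```

```text
t [-39.09 -39.05 -39.05 -39.05 -39.06 -39.05] Ft [-4.4 -4.7 -5.6 -5.5 -4.9 -5.5]
mean [534.58 -39.06  65.83] [-0.98 -5.12  2.12] 5.8 0.15833459132243546 [ 3.1414e+00 -2.6000e-03  1.2660e-01]
```

>>> drive_tool(moves=[[1,[0,-0.07,0],0],[1,[0,-0.07,0],0],[1,[0,-0.07,0],0]])

```text
clock: 6.18
eef_pos: [535.2, 28.7, 65.8]
tcp_rot: [3.141, -0.003, 0.127]
contact_force: [0.5, -5.8, 2.3]
opening: 0.155
```

```bash
python3 avg.py 6
```

```text
t [-38.83 -38.85 -38.86 -38.85 -38.84 -38.87] Ft [-6.3 -5.7 -6.6 -5.4 -6.2 -5.9]
mean [534.57 -38.85  65.82] [-0.72 -6.04  2.56] 6.475 0.15450664779950896 [ 3.1406e+00 -2.6000e-03  1.2680e-01]
```

>>> drive_tool(moves=[[1,[0,0.2,0],0],[1,[0,0.4,0],0],[1,[0,0.6,0],0],[1,[0,0.8,0],0],[1,[0,0.8,0],0]])

```text
clock: 7.1
eef_pos: [536.2, 20.6, 65.8]
tcp_rot: [3.141, -0.003, 0.127]
contact_force: [-0.8, 0.1, 2.4]
opening: 0.154
```

```bash
python3 avg.py 3
```

```text
t [-47.   -46.99 -46.99] Ft [-0.3 -1.3 -1.2]
mean [534.59 -46.99  65.82] [-0.32 -0.93  2.65] 7.25 0.15328966516238152 [ 3.1405e+00 -2.6000e-03  1.2680e-01]
```

>>> drive_tool(moves=[[1,[0,0.1,0],0],[1,[0,0.2,0],0],[1,[0,0.2,0],0]])

```text
clock: 7.62
eef_pos: [536.5, 18.6, 65.8]
tcp_rot: [3.14, -0.003, 0.127]
contact_force: [-1.0, 0.4, 1.7]
opening: 0.156
```

```bash
python3 avg.py 2
```

```text
t [-49.02 -49.02] Ft [0.8 0.3]
mean [534.57 -49.02  65.84] [-0.96  0.54  2.81] 7.725 0.15317366563746737 [ 3.1404e+00 -2.6000e-03  1.2680e-01]
```

>>> drive_tool(moves=[[1,[0,0.1,0],0],[1,[0,0.2,0],0],[1,[0,0.2,0],0]])

```text
clock: 8.1
eef_pos: [536.8, 16.5, 65.8]
tcp_rot: [3.14, -0.003, 0.127]
contact_force: [0.1, 1.6, 3.1]
opening: 0.153
```

```bash
python3 avg.py 2
```

```text
t [-51.03 -51.05] Ft [2.1 1.9]
mean [534.57 -51.04  65.83] [-0.97  1.98  2.26] 8.2 0.15560147045976952 [ 3.1404e+00 -2.6000e-03  1.2680e-01]
```

>>> drive_tool(moves=[[1,[0,0.1,0],0],[1,[0,0.15,0],0],[1,[0,0.15,0],0]])

```text
clock: 8.57
eef_pos: [536.9, 15.4, 65.8]
tcp_rot: [3.141, -0.003, 0.127]
contact_force: [-0.8, 4.9, 2.9]
opening: 0.16
```

```bash
python3 avg.py 3
```

```text
t [-52.19 -52.18 -52.21] Ft [5.4 4.2 5.3]
mean [534.56 -52.19  65.82] [-0.16  4.94  2.6 ] 8.725 0.1610840740756147 [ 3.1409e+00 -2.6000e-03  1.2660e-01]
```

>>> drive_tool(moves=[[1,[0,0.1,0],0],[1,[0,0.15,0],0],[1,[0,0.15,0],0]])

```text
clock: 9.1
eef_pos: [537.0, 14.6, 65.8]
tcp_rot: [-3.141, -0.003, 0.126]
contact_force: [-2.2, 7.4, 2.8]
opening: 0.16
```

```bash
python3 avg.py 3
```

```text
t [-53.   -53.01 -53.  ] Ft [7.6 6.6 7. ]
mean [534.56 -53.    65.83] [-0.83  7.08  2.66] 9.25 0.15535901787206094 [-3.1413e+00 -2.5000e-03  1.2640e-01]
```

>>> drive_tool(moves=[[1,[0,-0.3,0],0],[1,[0,-0.73,0],0],[1,[0,-0.73,0],0],[1,[0,-0.73,0],0],[0.6,[0,-0.73,0],0],[0.4,[0,-0.73,0],0],[0.4,[0,-0.73,0],0],[0.4,[0,-0.73,0],0]])

```text
clock: 10.25
eef_pos: [536.1, 21.8, 65.8]
tcp_rot: [-3.141, -0.003, 0.126]
contact_force: [-0.3, 0.1, 1.0]
opening: 0.597
```

>>> drive_tool(moves=[[0.4,[0,0,-3],0],[0.4,[0,0,-6],0],[0.4,[0,0,-6],0]])

```text
clock: 10.62
eef_pos: [537.6, 21.8, 127.9]
tcp_rot: [3.141, -0.007, 0.126]
contact_force: [0.2, 1.2, -0.2]
opening: 0.603
```

```bash
python3 - <<'E'
from h import *
T=cv2.cvtColor(cv2.imread('pics/top0.png'),cv2.COLOR_BGR2RGB)
f=r.grab_frame('top')
for a,z in(((345,363),70),((593,333),70),((447,195),96)):
    print(a,nt(at_z(f,np.array(a)/4.2+[210,165],z)).round(1))
for n in('tab_left_grip','tab_right_grip'):
  for c in('top','scene'):
    g=r.grab_frame(c)
    for q in r.spot_point(n,c)[:2]:print(n,c,q['score'],nt(at_z(g,q['at'],60)).round(1))
im=f['color'][165:285,210:400];cv2.imwrite('pics/t2.png',cv2.cvtColor(cv2.resize(im,None,fx=4.2,fy=4.2,interpolation=cv2.INTER_CUBIC),cv2.COLOR_RGB2BGR))
goto(454.6,15,110)
E
```

```text
(345, 363) [455.  21.  70.]
(593, 333) [ 454.1 -110.1   70. ]
(447, 195) [533.7 -42.7  96. ]
tab_left_grip top 0.72 [456.  19.  60.]
tab_left_grip scene 0.89 [457.9  22.8  60. ]
tab_right_grip top 0.81 [ 460.3 -119.5   60. ]
tab_right_grip top 0.66 [533.3 -43.3  60. ]
tab_right_grip scene 0.8 [ 452.4 -105.7   60. ]
tab_right_grip scene 0.48 [646.9 -80.5  60. ]
now n,t,z [534.1  -45.75 125.18] shift cm [-7.951 -6.077  1.509] turn 0.02 F [-0.68 -0.51 -0.21] Fnt [-0.73 -0.42 -0.21] clk 11.075 op 0.5978877275641806 rot [-3.1412e+00 -1.5000e-03  1.2630e-01]
```

View pics/t2.png

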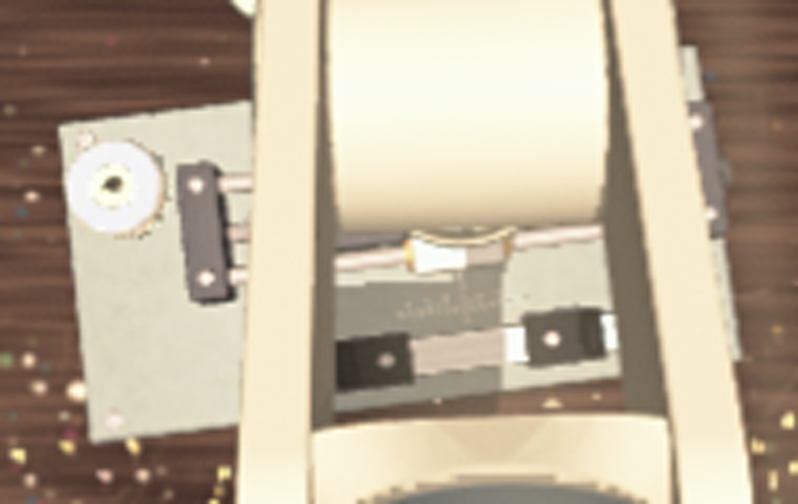

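>>> drive_tool(moves=[[0.6,[-4,-3.3,0],0],[0.75,[-8,-6.6,0.5],0],[0.75,[-7.9,-6.6,1],0],[0.75,[-7.9,-6.6,2],0],[0.75,[-7.9,-6.6,3],0],[0.75,[-7.9,-6.6,3],0],[0.75,[-7.9,-6.6,3],0],[0.75,[-7.9,-6.6,3],0]], grip_force=30)

```text
clock: 12.08
eef_pos: [449.3, 77.2, 95.2]
tcp_rot: [-3.141, -0.002, 0.126]
contact_force: [-0.6, -0.2, -0.5]
opening: 0.254
```

```bash
python3 - <<'E'
from h import *
goto(455,20.5,46)
f=r.grab_frame('scene')
im=f['color'][180:330,300:440];cv2.imwrite('pics/s3.png',cv2.cvtColor(cv2.resize(im,None,fx=4,fy=4,interpolation=cv2.INTER_CUBIC),cv2.COLOR_RGB2BGR))
for z in (20,30,40):
  for a in((298,372),(640,330)):print(z,a,nt(at_z(r.grab_frame('top'),np.array(a)/4.2+[210,165],z)).round(1))
goto(455,20.5,46)
E
```

```text
now n,t,z [455.41  20.08  95.25] shift cm [-0.05  -0.04   4.925] turn 0.0 F [-0.58 -0.17 -0.45] Fnt [-0.6  -0.1  -0.45] clk 12.075 op 0.25392350115854423 rot [-3.1412e+00 -1.8000e-03  1.2600e-01]
20 (298, 372) [453.8  49.5  20. ]
20 (640, 330) [ 452.9 -140.4   20. ]
30 (298, 372) [453.8  48.8  30. ]
30 (640, 330) [ 452.8 -139.3   30. ]
40 (298, 372) [453.7  48.1  40. ]
40 (640, 330) [ 452.7 -138.2   40. ]
now n,t,z [455.15  20.27  95.21] shift cm [-0.024 -0.021  4.921] turn 0.02 F [ 0.16  0.05 -0.13] Fnt [ 0.16  0.03 -0.13] clk 12.425 op 0.24959928309997662 rot [-3.1412e+00 -1.7000e-03  1.2640e-01]
```

View pics/s3.png

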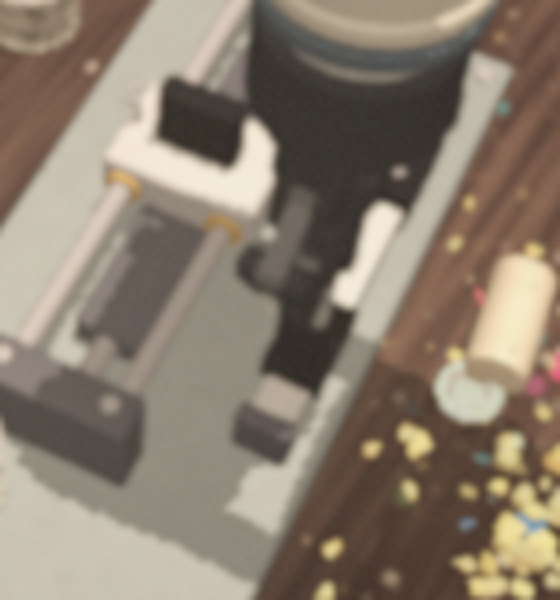

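>>> drive_tool(moves=[[0.75,[0,0,1.5],0],[0.75,[0,0,2.4],0],[0.75,[0,0,3],0],[0.75,[0,0,3.4],0],[0.75,[0,0,3.4],0]])

```text
clock: 13.05
eef_pos: [448.9, 77.3, 60.9]
tcp_rot: [-3.141, -0.001, 0.126]
contact_force: [0.4, 0.8, -0.4]
opening: 0.249
```

```bash
python3 -c "
from h import *
goto(455,20.5,46)
f=r.grab_frame('scene')
im=f['color'][180:330,300:440];cv2.imwrite('pics/s4.png',cv2.cvtColor(cv2.resize(im,None,fx=4,fy=4,interpolation=cv2.INTER_CUBIC),cv2.COLOR_RGB2BGR))
"
```

```text
now n,t,z [455.06  20.26  60.9 ] shift cm [-0.007 -0.024  1.49 ] turn 0.02 F [ 0.41  0.81 -0.41] Fnt [ 0.51  0.75 -0.41] clk 13.05 op 0.24862068077119626 rot [-3.1413e+00 -1.1000e-03  1.2640e-01]
```

View pics/s4.png

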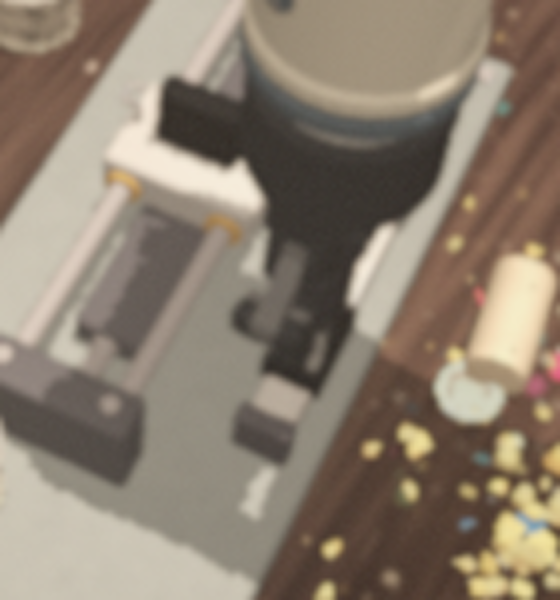

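>>> drive_tool(moves=[[0.75,[0,0,0.8],0],[0.75,[0,0,1.5],0],[0.75,[0,0,1.5],0],[0.85,[0,0,1.5],0],[0.95,[0,0,1.5],0],[1,[0,0,1.5],0],[1,[0,0,1.5],0],[1,[0,0,1.5],0]])

```text
clock: 14.1
eef_pos: [449.1, 77.4, 46.2]
tcp_rot: [-3.141, -0.002, 0.126]
contact_force: [-0.5, 0.3, 0.9]
opening: 0.11
```

```bash
python3 avg.py 2;python3 -c "
from h import *
goto(455,-5.4,46)"
```

```text
t [20.29 20.29] Ft [-0. -0.]
mean [455.26  20.29  46.21] [-0.58 -0.01  0.4 ] 14.2 0.10924633126769495 [-3.1412e+00 -1.6000e-03  1.2640e-01]
now n,t,z [455.25  20.29  46.21] shift cm [-0.026  2.569  0.02 ] turn 0.02 F [0.08 0.01 1.24] Fnt [ 0.08 -0.    1.24] clk 14.2 op 0.10924633126769495 rot [-3.1412e+00 -1.6000e-03  1.2640e-01]
```

>>> drive_tool(moves=[[1,[0,0.3,0],0],[1,[0,0.8,0],0],[1,[0,1.3,0],0],[1,[0,1.8,0],0],[1,[0,2.3,0],0],[1,[0,2.57,0],0],[1,[0,2.57,0],0],[1,[0,2.57,0],0],[1,[0,2.57,0],0]])

```text
clock: 15.32
eef_pos: [452.4, 51.8, 46.2]
tcp_rot: [-3.141, -0.002, 0.127]
contact_force: [-1.4, -1.1, 0.8]
opening: 0.113
```

```bash
python3 avg.py 3;python3 -c "
from h import *
goto(455,-5.4,46)"
```

```text
t [-5.4  -5.39 -5.37] Ft [-1.1 -0.9 -1.6]
mean [455.28  -5.39  46.21] [-0.93 -1.19  0.72] 15.475 0.10967806718006498 [-3.1413e+00 -1.6000e-03  1.2660e-01]
now n,t,z [455.28  -5.37  46.2 ] shift cm [-0.028  0.003  0.02 ] turn 0.03 F [-1.01 -1.71 -0.11] Fnt [-1.21 -1.57 -0.11] clk 15.475 op 0.10967806718006498 rot [-3.1413e+00 -1.6000e-03  1.2660e-01]
```

Spot on. Open, lift, and go to the right tab (t ≈ -109).

>>> drive_tool(moves=[[0.8,[0,0,0],0],[0.75,[0,0,0],0],[0.75,[0,0,0],0],[0.75,[0,0,-2.5],0],[0.75,[0,0,-5.5],0],[0.75,[0,3,-6],0],[0.75,[0,7,-6],0],[0.75,[0,10.3,-6],0],[0.75,[0,10.3,-6],0],[0.75,[0,10.3,-6],0]])

```text
clock: 16.73
eef_pos: [465.0, -50.0, 106.1]
tcp_rot: [-3.141, -0.001, 0.126]
contact_force: [0.4, 0.4, 0.1]
opening: 0.252
```

```bash
python3 - <<'E'
from h import *
goto(455,-109,46)
f=r.grab_frame('scene')
im=f['color'][160:310,320:460];cv2.imwrite('pics/s5.png',cv2.cvtColor(cv2.resize(im,None,fx=4,fy=4,interpolation=cv2.INTER_CUBIC),cv2.COLOR_RGB2BGR))
f=r.grab_frame('top')
im=f['color'][165:285,210:400];cv2.imwrite('pics/t5.png',cv2.cvtColor(cv2.resize(im,None,fx=4.2,fy=4.2,interpolation=cv2.INTER_CUBIC),cv2.COLOR_RGB2BGR))
E
```

```text
now n,t,z [ 455.02 -108.02  106.07] shift cm [-0.009  0.102  6.006] turn -0.01 F [0.38 0.43 0.06] Fnt [0.43 0.38 0.06] clk 16.725 op 0.252069719414618 rot [-3.1409e+00 -1.3000e-03  1.2580e-01]
```

View pics/s5.png

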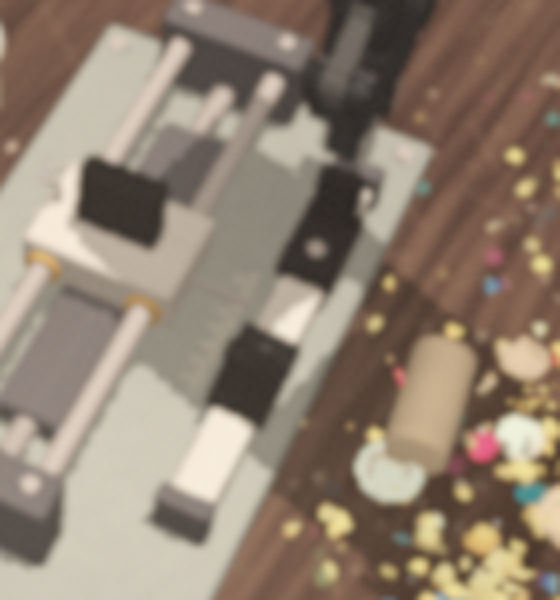

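View pics/t5.png

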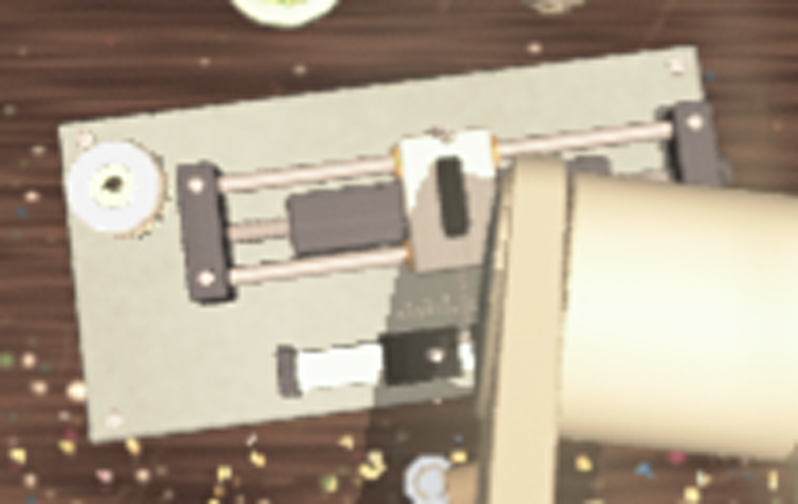

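>>> drive_tool(moves=[[0.75,[0,0.17,1.5],0],[0.75,[0,0.17,3],0],[0.75,[0,0.17,3.8],0],[0.75,[0,0.17,4.4],0],[0.75,[0,0.17,4.4],0]])

```text
clock: 17.45
eef_pos: [465.0, -51.2, 61.6]
tcp_rot: [-3.141, -0.0, 0.127]
contact_force: [-0.2, -0.1, -0.3]
opening: 0.251
```

```bash
python3 -c "
from h import *
goto(455,-109.7,46)
f=r.grab_frame('scene')
im=f['color'][160:310,320:460];cv2.imwrite('pics/s6.png',cv2.cvtColor(cv2.resize(im,None,fx=4,fy=4,interpolation=cv2.INTER_CUBIC),cv2.COLOR_RGB2BGR))
"
```

```text
now n,t,z [ 454.84 -109.19   61.57] shift cm [0.016 0.052 1.557] turn 0.07 F [-0.19 -0.14 -0.26] Fnt [-0.21 -0.11 -0.26] clk 17.45 op 0.2512030445749314 rot [-3.1408e+00 -3.0000e-04  1.2720e-01]
```

View pics/s6.png

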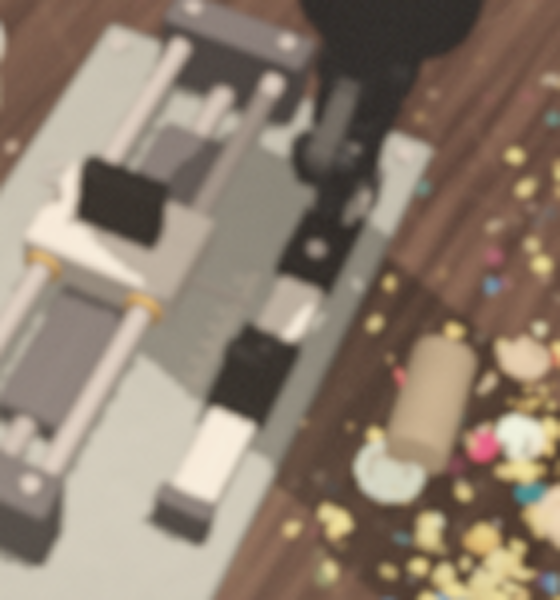

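No contact force, so the fingers straddle the fin. Next: lower and close.

>>> drive_tool(moves=[[0.75,[0,0,0.8],0],[0.75,[0,0,1.5],0],[0.75,[0,0,1.5],0],[0.85,[0,0,1.5],0],[0.95,[0,0,1.5],0],[1,[0,0,1.5],0],[1,[0,0,1.5],0],[1,[0,0,1.5],0]])

```text
clock: 18.5
eef_pos: [465.2, -51.2, 47.0]
tcp_rot: [-3.141, -0.001, 0.127]
contact_force: [-1.9, -2.0, -0.2]
opening: 0.111
```

```bash
python3 avg.py 2;python3 -c "
from h import *
goto(455,-86,46)"
```

```text
t [-109.27 -109.27] Ft [-2.1 -2.3]
mean [ 455.08 -109.27   47.  ] [-1.59 -2.21  0.76] 18.6 0.10981135098235609 [-3.141e+00 -9.000e-04  1.272e-01]
now n,t,z [ 455.09 -109.27   47.01] shift cm [-0.006 -2.327  0.102] turn 0.07 F [-1.51 -2.49  1.37] Fnt [-1.81 -2.28  1.37] clk 18.6 op 0.10981135098235609 rot [-3.141e+00 -9.000e-04  1.272e-01]
```

>>> drive_tool(moves=[[1,[0,-0.3,0],0],[1,[0,-0.8,0],0],[1,[0,-1.3,0],0],[1,[0,-1.8,0],0],[1,[0,-2.2,0],0],[1,[0,-2.33,0],0],[1,[0,-2.33,0],0],[1,[0,-2.33,0],0],[1,[0,-2.33,0],0]])

```text
clock: 19.73
eef_pos: [462.3, -28.1, 47.0]
tcp_rot: [-3.141, -0.001, 0.127]
contact_force: [-0.7, 0.6, -0.9]
opening: 0.105
```

```bash
python3 avg.py 3
```

```text
t [-85.94 -85.96 -85.96] Ft [1.  2.2 1.8]
mean [455.07 -85.96  47.  ] [-0.41  1.67 -0.94] 19.875 0.1115772341303843 [-3.1409e+00 -9.0000e-04  1.2700e-01]
```

>>> drive_tool(moves=[[0.8,[0,0,0],0],[0.75,[0,0,0],0],[0.75,[0,0,0],0],[0.75,[0,0,-2.5],0],[0.75,[0,0,-6],0],[0.75,[0,0,-12],0],[0.75,[0,6,-15],0],[0.75,[0,12,-15],0],[0.75,[0,18,-15],0],[0.75,[0,24,-15],0],[0.75,[0,28,-15],0],[0.75,[0,28,-15],0]])

```text
clock: 21.38
eef_pos: [497.6, -308.6, 196.5]
tcp_rot: [-3.142, -0.001, 0.124]
contact_force: [-0.0, 0.1, 1.0]
opening: 0.249
```

```bash
python3 - <<'E'
from h import *
f=r.grab_frame('top')
im=f['color'][200:270,260:380];cv2.imwrite('pics/t7.png',cv2.cvtColor(cv2.resize(im,None,fx=6.5,fy=6.5,interpolation=cv2.INTER_CUBIC),cv2.COLOR_RGB2BGR))
f=r.grab_frame('scene')
im=f['color'][160:310,300:440];cv2.imwrite('pics/s7.png',cv2.cvtColor(cv2.resize(im,None,fx=4,fy=4,interpolation=cv2.INTER_CUBIC),cv2.COLOR_RGB2BGR))
print(r.sense()['clock'])
E
```

```text
21.475
```

View pics/t7.png

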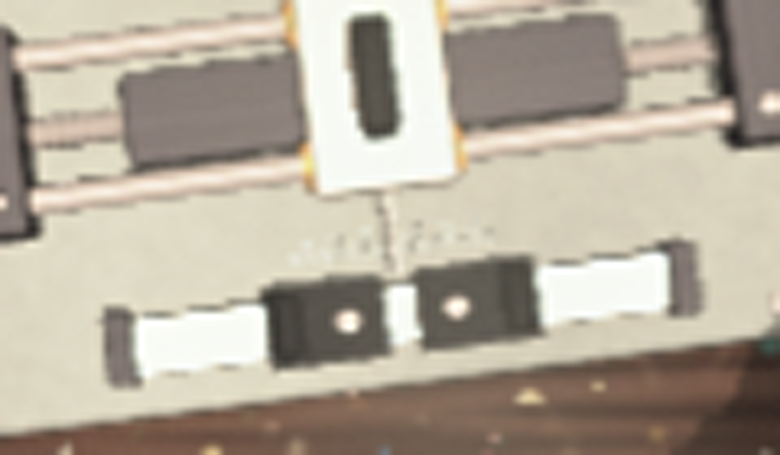

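View pics/s7.png

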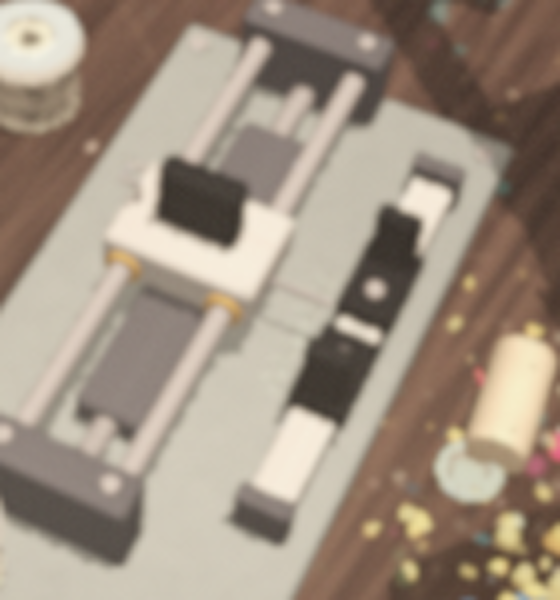

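```bash
python3 - <<'E'
from h import *
f=r.grab_frame('top')
for a,z in(((387,315),37),((415,305),37),((396,268),20),((396,268),37),((375,75),96)):
    print(a,nt(at_z(f,np.array(a)/6.5+[260,200],z)).round(1))
r.sign_off(); print('done')
E
```

```text
(387, 315) [454.2 -40.2  37. ]
(415, 305) [456.4 -50.3  37. ]
(396, 268) [470.5 -45.7  20. ]
(396, 268) [470.1 -45.4  37. ]
(375, 75) [533.1 -45.4  96. ]
the job is handed in; nothing more can be done
done
```

I checked the winder's lost motion, set both limit tabs to the measured contact points, and handed the job in at about 21.5 s. It reports no verdict.

**Feeling the play:** I held the carriage by its fin and pushed gently. All positions below are along the winder's y in my own reading, where the winder's zero sits at about −45 mm.

| Side | Peak force (incl. about 1.2 N drag) | First contact |
|---|---|---|
| Left | about 6 N | about −40.4 mm |
| Right | about 7 N | about −51.0 mm |

That gives about 10.6 mm of free play. I let the carriage go in the middle, at about −45.7 mm.

**Setting the tabs:** I gripped each tab by its fin and slid it inward. The arm read −5.4 mm and −86.0 mm at the grips, which puts the inner edges at −40.4 and −51.0 mm.

**Last checks:**
- The top camera showed the inner edges at −40.2 and −50.3 mm and the index finger at −45.4 to −45.7 mm. That agrees with the targets to within 0.7 mm.
- I never went near the spool, tin or card core. They looked undisturbed wherever the pictures showed them, but I did not measure their positions again at the end.
- After each tab move the sideways force read 1 to 2 N with the opposite sign to what I expected. I took it as friction while the arm settled; the final picture shows both tabs in place.

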